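# Get the scone cutter out from behind the containers

## Task

The round scone cutter stands at the back of the white ingredient stand, boxed in by a shaker and two tins: first move all three containers to the black side tray and stand them there, and then, while they wait in the tray, set the cutter flat in the white dish. After that put the containers back on the stand, each upright, wholly on the middle of the cork mat of its own outline (round, square, oblong) and lined up with that mat, which may not be the mat it came from. Keep the containers upright all the time, and let go of everything at the end.

Things in the scene. Friction and masses are not known exactly. Their poses are not given: they have to be found in the camera images.
- shaker_c (a point): Round steel shaker, diameter 58 mm, 118 mm tall, straight-sided up to 105 mm above its base, domed perforated top; about 0.15 to 0.3 kg. Point at its centre, 59 mm above its underside; z up. At the start it stands on one of the three cork mats.
- square_tin_c (a point): Square upright aluminium tin with a paper band, 54 x 54 mm in plan, straight walls to 102 mm, then a 50 mm square lid to 110 mm; about 0.17 to 0.35 kg. Point at its centre, 55 mm above its underside; x and y along its sides, z up. At the start it stands on one of the three cork mats.
- oblong_tin_c (a point): Oblong upright aluminium tin with a paper band, 64 mm (its x) by 40 mm (its y) in plan, straight walls to 98 mm, then a round cap of 28 mm diameter to 106 mm; about 0.14 to 0.28 kg. Point at its centre, 53 mm above its underside; z up. At the start it stands on one of the three cork mats.
- cutter_c (a point): Round steel scone cutter, an open ring of outer diameter 54 mm, inner diameter 48 mm, 42 mm tall. Point at its centre, 21 mm above its lower edge; z up. At the start it stands directly on the white stand (top 12 mm above the bench) in the middle of its far side; beyond it is the stand's fixed fence, 52 mm above the bench and 40 mm from the cutter's centre.
- mat_round: Round cork mat, diameter 78 mm, 3 mm thick, fixed on the white stand: the place for the shaker. Origin at the centre of its underside, 12 mm above the bench. The three mats lie round the cutter's robot side, about 90 to 140 mm apart, and swap places between starts; all three, and the containers, are turned only slightly (under 0.15 rad) from the stand.
- mat_square: Square cork mat, 74 x 74 mm, 3 mm thick, fixed on the white stand: the place for the square tin. Two small spice pots (38 mm tall), not part of the job, stand at the corners of the stand nearest the robot. Origin at the centre of its underside, 12 mm above the bench; x and y along its sides.
- mat_oblong: Oblong cork mat, 82 mm (its x) by 58 mm (its y), 3 mm thick, fixed on the white stand: the place for the oblong tin, long side along long side. Origin at the centre of its underside, 12 mm above the bench.
- tray: Black steel oven tray, the empty side area, fixed on the bench: outside 270 mm (its x) by 160 mm (its y), walls 5 mm thick and 20 mm high, inner floor 5 mm above the bench. Origin at the centre of its underside. To the left or the right of the stand. Room for the three containers in a row along its x, 85 mm apart.
- dish: Shallow round white dish, fixed on the bench: outer diameter 90 mm, inner diameter 82 mm, inner floor 4 mm and rim 9 mm above the bench. Origin at the centre of its underside. On the other side of the stand from the tray; a steel measuring cup (45 mm tall) and a square cutter (30 mm tall), not part of the job, stand about 105 mm from it.
There are look-alikes about, which are no part of the job. What is shaped like the part that bears cutter_c but green or red is not meant.

How it is judged:
On the way, in this order (a step that is already met when the one before it is completed fails the run):
1. the shaker and both tins all stand upright on the floor of the black tray (x of shaker_c in the frame of tray between -0.115 and 0.115 m and y of shaker_c in the frame of tray between -0.06 and 0.06 m and z of shaker_c in the frame of tray below 0.071 m and angle between each of shaker_c, square_tin_c, oblong_tin_c's own z axis and vertical below 0.1 rad and x of square_tin_c in the frame of tray between -0.115 and 0.115 m and y of square_tin_c in the frame of tray between -0.06 and 0.06 m and z of square_tin_c in the frame of tray below 0.067 m and x of oblong_tin_c in the frame of tray between -0.115 and 0.115 m and y of oblong_tin_c in the frame of tray between -0.06 and 0.06 m and z of oblong_tin_c in the frame of tray below 0.065 m), for 0.2 s.
2. the cutter stands flat in the dish while all three containers still stand in the tray (all of step 1 and horizontal distance between cutter_c and dish below 0.0155 m and z of cutter_c in the frame of dish below 0.03 m and angle between cutter_c's own z axis and vertical below 0.08 rad), for 0.2 s.
At the end, for the whole second after the job is handed in: The cutter stands flat on the dish's floor (centre within 15 mm of the dish's). Each container stands upright on the cork mat of its own outline, centre within 15 mm of the mat's; both tins within 0.3 rad of parallel to their mat's sides (oblong: long along long) (horizontal distance between shaker_c and mat_round below 0.015 m and z of shaker_c in the frame of mat_round between 0.055 and 0.069 m and angle between each of shaker_c, square_tin_c, oblong_tin_c's own z axis and vertical below 0.1 rad and horizontal distance between square_tin_c and mat_square below 0.015 m and z of square_tin_c in the frame of mat_square between 0.051 and 0.065 m and (angle between the x axis of square_tin_c and the x axis of mat_square, either way round below 0.3 rad or angle between the x axis of square_tin_c and the y axis of mat_square, either way round below 0.3 rad) and horizontal distance between oblong_tin_c and mat_oblong below 0.015 m and z of oblong_tin_c in the frame of mat_oblong between 0.049 and 0.063 m and angle between the x axis of oblong_tin_c and the x axis of mat_oblong, either way round below 0.3 rad and horizontal distance between cutter_c and dish below 0.0155 m and z of cutter_c in the frame of dish below 0.03 m and angle between cutter_c's own z axis and vertical below 0.08 rad); the robot touches nothing.
It fails at once if a container is tipped over (more than 0.6 rad from upright) (angle between any of shaker_c, square_tin_c, oblong_tin_c's own z axis and vertical above 0.6 rad).
It also fails if it takes over 136 s, if anything falls off the work surface, if the arm or the gripper's body presses on something with over 40 N, if the wrist force passes 120 N, or if a joint passes its speed limit or range.

## Robot

A 6-joint arm with a two-finger parallel gripper is mounted at the origin on the work surface. World frame = base frame: x ahead of the robot, y to its left, z up, the work surface at z = 0. Lengths are in m, angles in rad, forces in N, time in s.
With the tool pointing down it reaches from about 0.4 to 0.825 m from the base axis. Payload 7 kg.
Tool frame: the origin (TCP) lies midway between the tips of the shut fingers; the grasp point (between the pads) lies 19 mm behind it; z points along the fingers, y is the line along which they close (so a half turn about z gives the same grasp; the last joint's range is limited). The gripper opens to 88 mm and grips with 3 to 60 N. Pads are 19 mm wide; open, the fingers measure 130 mm over their backs; the gripper's body (78 mm by 193 mm) begins 47 mm behind the grasp point.
Start: joints at [-0.987, 0.359, 0.012, 0, -1.224, -0.288], TCP at [0.197, -0.646, 0.227] pointing down, gripper open.
Joint ranges: [-3.07, 3.07], [-1.43, 2.12], [-1.02, 1.25], [-3.03, 1.67], [-3.05, -0], [-3.03, 3.03]. Speed limits (rad/s): [2.39, 2.39, 3.01, 3.14, 3.14, 3.14].

## Interface

Orientations are given as [roll, pitch, yaw] about the fixed x, y, z axes, in that order (R = Rz(yaw) Ry(pitch) Rx(roll)).
In Python, from station import telemetry, eyes, ticket, recognise, trace gives the robot as it stands. The module is installed in compiled form; this text tells all that it offers.
- The arm moves only by the tool servo_tool, never from a script. Its argument "series" is a list that holds one entry, the list of rows, each a list of 4 numbers: the shift along the tool's x, y, z in mm, then the turn about the tool's z in rad. In form: [[[x, y, z, roll], ...]]. A call has exactly 10 rows; each row shifts and turns the commanded pose from where the row before left it, along the tool's axes as they then stand; what a row does not reach is not made up. A row lasts 1/12 s, in which the tool goes at most 41.7 mm and 7.16 degrees, less where a joint would pass 70% of its speed; a pose out of reach is approached as far as the arm can. A call is refused whole if a number of a shift passes 41.7 or a number of a turn 0.125, either way. A call with a gripper value outside its range is refused whole. "claw" is the gripper's target within -1 to 1 (shut at 1, half-way at 0, fully open at -1), set as the call begins (left out, the last holds). The fingers move at their own pace and stop on an object; "grip_force" is the grip in N (left out, the last holds). Time passes only in rows, so rows that do not move let the fingers close, or fill a call up. It gives the time, the measured TCP pose, the force, the opening and the grip force at its end, in the units of the state.
- telemetry.get_state(): the state, without advancing time (a new reading comes with each control period).
- eyes.grab_frame(name): name is "scene" or "top" or "wrist"; returns the picture (420x560x3 uint8, red, green, blue); there is no depth.
- eyes.calibration(name): a dict with "mtx" (3x3 intrinsics, pixels), "rvec" (rotation vector, rad) and "tvec" (3), from world to camera coordinates, as OpenCV has them. Camera axes: x right, y down, z forward; pixel columns grow to the right and rows downward; lengths in m; the calibration is good to about 2 mm. A picture is of the moment at which its call begins: read the wrist's pose just before it. calibration takes no time and is no camera call; for the wrist camera it gives the pose at the moment of the call.
- ticket.job_done(): hands the job in; it is judged then, once.
Trained networks look in the newest picture that a camera, given by its name, has taken for a name from the list of things; names that differ only in an ending like _2 or _b are one class to them, and where a whole thing is asked for, a point or a joint stands for the part that bears it (a point fixed in the world has none). Each returns a list of dicts, best first, with "conf" (0 to 1); they miss things now and then, are a little off and sometimes report something else, mostly with a low value. They report only what shows in the picture. A call takes as long as a camera call. They do not tell look-alikes from the thing itself.
- recognise(camera, name): "position" ([x, y, z] in m, in world coordinates, good to about 4 mm: the middle of the surface that is visible of it).
- trace(camera, name): "mask" (420x560 bool, what is visible of it).
The state is a dict: "t": time; "q": joint angles; "qd": joint speeds; "joint_efforts": joint torques, N m; "eef_pos": TCP position; "ee_rot": TCP orientation; "force": force on the tool from outside, world axes, zero at the start; "moment": the same for the moment, N m; "width": finger opening in m; "gripper_force": force on a finger pad.
Only numpy, scipy, OpenCV 4.12 (cv2) and the standard library are available. Lean on these libraries where they do the work, as an engineer would, in place of code of your own. Each camera call takes 0.05 s, during which the arm holds its last target. There are 200 camera calls.

## Working session

There is one attempt and no reset: what is moved stays moved. The work goes in short steps, Python scripts to look and compute and a tool call to move; the robot and the scene stay as the last step left them, time stands still between calls to the robot, and variables do not carry over. Pictures are saved under pics/ and viewed, at most 14 in all, crops included, and the job is handed in when it is done.

Besides the shell and the picture viewer there is one more tool, called by a JSON object that holds its "fn" and its "kwargs". servo_tool: Moves the arm, as the interface text tells. Its arguments: {"type":"object","properties":{"series":{"type":"array"},"claw":{"type":"number"},"grip_force":{"type":"number"}},"required":["series"]}

```bash
mkdir -p pics
cat > h.py <<'E'
import numpy as np, cv2
from station import telemetry, eyes, ticket, recognise, trace
def cal(n):
    c=eyes.calibration(n); R=cv2.Rodrigues(np.array(c["rvec"],float))[0]
    return np.array(c["mtx"],float),R,np.array(c["tvec"],float).ravel()
def px2w(n,uv,z,c=None):
    K,R,t=c or cal(n); uv=np.atleast_2d(uv).astype(float)
    d=(np.linalg.inv(K)@np.c_[uv,np.ones(len(uv))].T).T@R; o=-R.T@t
    return o+d*((z-o[2])/d[:,2])[:,None]
def w2px(n,P,c=None):
    K,R,t=c or cal(n); p=(K@(R@np.atleast_2d(P).T+t[:,None])).T
    return p[:,:2]/p[:,2:]
def save(n,f):
    im=eyes.grab_frame(n); cv2.imwrite(f"pics/{f}.png",im[:,:,::-1]); return im
E
python3 - <<'E'
from h import *
s=telemetry.get_state(); print(s)
for n in("top","scene"):
    save(n,n+"0"); K,R,t=cal(n); print(n,K[0,0],-R.T@t)
    for o in ["shaker_c","square_tin_c","oblong_tin_c","cutter_c","mat_round","mat_square","mat_oblong","tray","dish"]:
        for r in recognise(n,o)[:3]: print(o,np.round(r["position"],3),round(r["conf"],2),w2px(n,r["position"]).round())
E
```

```text
{'t': 0.0, 'q': array([-9.86902393e-01,  3.59385793e-01,  1.10465326e-02, -3.58761936e-04,
       -1.22407178e+00, -2.88130130e-01]), 'qd': array([-0.00228091,  0.00144008, -0.00185389,  0.00011955,  0.00058899,
       -0.00134692]), 'joint_efforts': array([ 5.71624514e-04, -5.82714808e+01,  2.93048948e+01,  6.99693918e+00,
        6.80900455e-03, -1.78523433e-04]), 'eef_pos': array([ 0.19659694, -0.64522502,  0.22561646]), 'ee_rot': array([ 3.13994866e+00, -1.35530054e-04, -2.84595093e+00]), 'force': array([-0.25795501,  0.52686915,  0.15375516]), 'moment': array([-0.00814914,  0.00256206,  0.03013458]), 'gripper_force': 0.0, 'width': 0.08751308847143341}
top 507.5008018352668 [ 4.49101613e-01 -2.84735416e-04  1.06829173e+00]
shaker_c [ 0.538 -0.006  0.129] 0.6 [[272. 240.]]
square_tin_c [ 0.623 -0.062  0.126] 0.63 [[301. 196.]]
oblong_tin_c [0.592 0.076 0.113] 0.71 [[228. 213.]]
cutter_c [ 0.778 -0.12   0.03 ] 0.77 [[325. 132.]]
cutter_c [0.625 0.207 0.031] 0.61 [[169. 203.]]
cutter_c [0.639 0.018 0.049] 0.58 [[260. 195.]]
mat_round [ 0.609 -0.033  0.017] 0.47 [[285. 212.]]
mat_squ
[... 294 characters left out ...]
]
shaker_c [ 0.551 -0.026  0.107] 0.71 [[263. 193.]]
shaker_c [0.642 0.026 0.043] 0.51 [[304. 217.]]
square_tin_c [ 0.527 -0.036  0.012] 0.7 [[254. 215.]]
square_tin_c [ 0.643 -0.077  0.099] 0.62 [[277. 228.]]
oblong_tin_c [0.612 0.063 0.088] 0.79 [[306. 190.]]
oblong_tin_c [ 0.5   -0.328  0.007] 0.66 [[159. 284.]]
cutter_c [0.643 0.02  0.04 ] 0.81 [[303. 219.]]
cutter_c [0.614 0.204 0.026] 0.69 [[338. 177.]]
cutter_c [ 0.777 -0.12   0.022] 0.63 [[309. 291.]]
mat_round [ 0.66  -0.074  0.014] 0.65 [[283. 252.]]
mat_oblong [0.632 0.067 0.017] 0.63 [[311. 212.]]
tray [ 0.502 -0.328  0.002] 0.76 [[160. 286.]]
tray [0.634 0.065 0.015] 0.69 [[311. 213.]]
dish [0.508 0.311 0.003] 0.62 [[331. 144.]]
```

Run:
```python
from h import *
a=cv2.imread("pics/top0.png"); cv2.imwrite("pics/t1.png",cv2.resize(a[100:300,180:380],(800,800),interpolation=2)[:600])
cv2.imwrite("pics/s1.png",a)
b=cv2.imread("pics/scene0.png")
cv2.imwrite("pics/s2.png",cv2.resize(b[150:300,210:380],(680,600),interpolation=2))
```

```text
(no output)
```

View pics/s1.png

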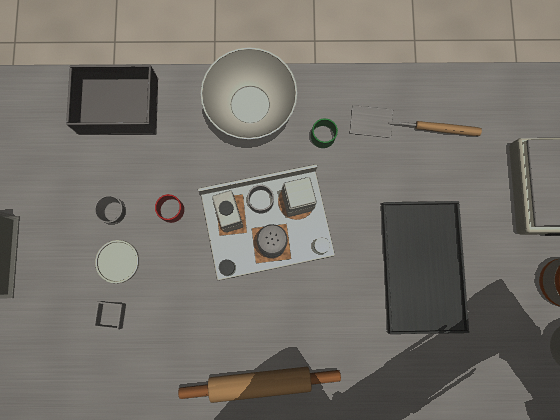

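View pics/t1.png

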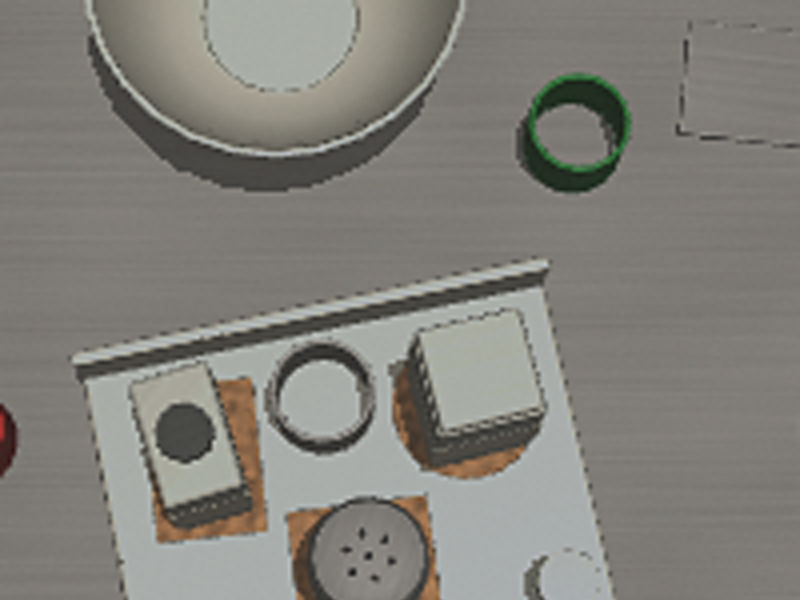

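View pics/s2.png

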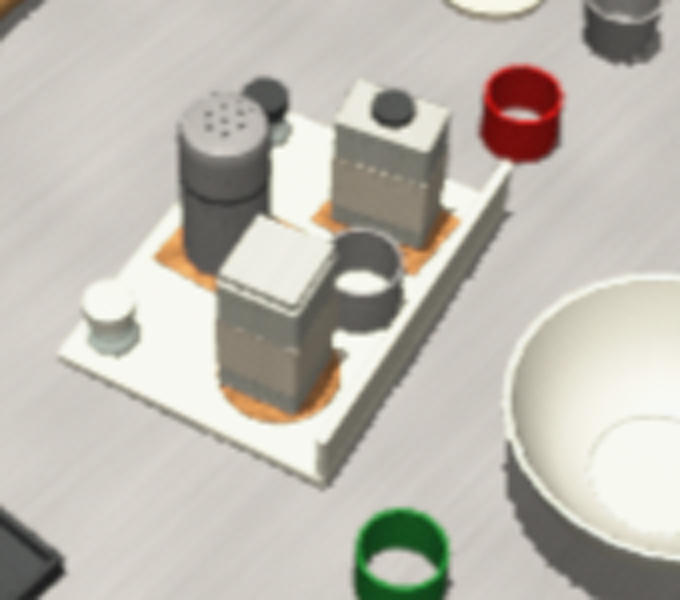

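The grey cutter at top px (260,199) on the stand by the fence is the one meant. The green one at (323,131) and the red one at (169,208) are look-alikes, and the enlarged crop confirms this. The square tin stands on the round mat, the shaker on the square mat and the oblong tin on the oblong mat. The tray is on the right and the dish on the left.

```bash
cat >> h.py <<'E'
def go(x,y,z,yaw):
    s=telemetry.get_state(); p=s["eef_pos"]; a=s["ee_rot"][2]
    turn=-((yaw-a+np.pi)%(2*np.pi)-np.pi); d=np.array([x,y,z])-p
    X=np.array([np.cos(yaw),np.sin(yaw)]);Y=np.array([np.sin(yaw),-np.cos(yaw)])
    print("t %.1f turn %.3f then x %.1f y %.1f z %.1f mm"%(s["t"],turn,1e3*d[:2]@X,1e3*d[:2]@Y,-1e3*d[2]))
E
python3 - <<'E'
from h import *
c=cal("top")
def f(l,pts,z,crop=True):
    p=np.array(pts,float)
    if crop: p=(p+.5)/4-.5+np.array([180,100])
    w=px2w("top",p,z,c); print(l,w[:,:2].round(4).tolist(),"mean",w[:,:2].mean(0).round(4))
    if len(w)>1: e=np.diff(w[:,:2],axis=0); print("  len",np.linalg.norm(e,axis=1).round(4),"ang",np.arctan2(e[:,1],e[:,0]).round(3))
f("sq lid",[(412,337),(520,310),(545,410),(440,433)],.125)
f("obl",[(132,383),(205,362),(245,487),(172,508)],.113)
f("cap",[(185,433)],.121)
f("shaker",[(368,555)],.133)
f("cutter rim",[(320,397)],.054)
f("fence",[(75,358),(548,265)],.052)
f("tray",[(382,203),(459,202),(468,331),(390,332)],.02,False)
m=trace("top","dish")[0]["mask"].astype(np.uint8)
k=max(cv2.findContours(m,0,1)[0],key=cv2.contourArea); (u,v),r=cv2.minEnclosingCircle(k)
f("dish",[(u,v)],.009,False); print(r, r/507.5*1.06)
go(.54,-.005,.25,-2.947)
E
```

```text
sq lid [[0.6462, -0.0268], [0.6591, -0.0782], [0.6108, -0.0892], [0.6, -0.0395]] mean [ 0.629  -0.0584]
  len [0.053  0.0495 0.0508] ang [-1.326 -2.919  1.784]
obl [[0.6268, 0.1071], [0.6369, 0.0722], [0.5764, 0.0528], [0.5665, 0.0873]] mean [0.6016 0.0798]
  len [0.0363 0.0635 0.0359] ang [-1.289 -2.83   1.849]
cap [[0.6012, 0.0808]] mean [0.6012 0.0808]
shaker [[0.5418, -0.0053]] mean [ 0.5418 -0.0053]
cutter rim [[0.6301, 0.0182]] mean [0.6301 0.0182]
fence [[0.6512, 0.1432], [0.6989, -0.099]] mean [0.6751 0.0221]
  len [0.2469] ang [-1.376]
tray [[0.6263, -0.2376], [0.6277, -0.3992], [0.3644, -0.4001], [0.3631, -0.243]] mean [ 0.4954 -0.32  ]
  len [0.1616 0.2634 0.1571] ang [-1.562 -3.138  1.579]
dish [[0.5076, 0.3162]] mean [0.5076 0.3162]
22.148086547851562 0.04626004283886238
t 1.1 turn 0.101 then x -460.7 y 562.2 z -23.4 mm
```

{"fn": "servo_tool", "kwargs": {"series": [[[0,0,0,0.101],[-24.2,29.6,0,0],[-24.2,29.6,0,0],[-24.2,29.6,0,0],[-24.2,29.6,0,0],[-24.2,29.6,0,0],[-24.2,29.6,0,0],[-24.2,29.6,0,0],[-24.2,29.6,0,0],[-24.2,29.6,0,0]]], "claw": -1, "grip_force": 20}}

```text
t: 1.88
eef_pos: [0.3594, -0.3405, 0.2269]
ee_rot: [-3.141, 0.001, -2.947]
force: [0.6, -0.5, -0.7]
width: 0.0876
gripper_force: 0.0
```

{"fn": "servo_tool", "kwargs": {"series": [[[-24.2,29.6,0,0],[-24.2,29.6,0,0],[-24.2,29.6,0,0],[-24.2,29.6,0,0],[-24.2,29.6,0,0],[-24.2,29.6,0,0],[-24.2,29.6,0,0],[-24.2,29.6,0,0],[-24.2,29.6,0,0],[-24.2,29.6,0,0]]]}}

```text
t: 2.72
eef_pos: [0.5396, -0.0029, 0.227]
ee_rot: [3.142, 0.001, -2.946]
force: [0.0, -0.8, 0.1]
width: 0.0875
gripper_force: 0.0
```

Run:
```python
from h import *
go(.542,-.005,.076,-2.947)
save("wrist","w1")
for o in ["shaker_c","square_tin_c","oblong_tin_c","cutter_c"]:
    for r in recognise("wrist",o)[:2]: print(o,np.round(r["position"],3),round(r["conf"],2))
```

```text
t 2.7 turn 0.001 then x -2.0 y -2.5 z 151.0 mm
shaker_c [ 0.538 -0.01   0.13 ] 0.77
square_tin_c [ 0.605 -0.055  0.085] 0.59
oblong_tin_c [0.573 0.067 0.09 ] 0.71
cutter_c [0.6   0.189 0.018] 0.75
cutter_c [ 0.768 -0.098  0.015] 0.73
```

View pics/w1.png

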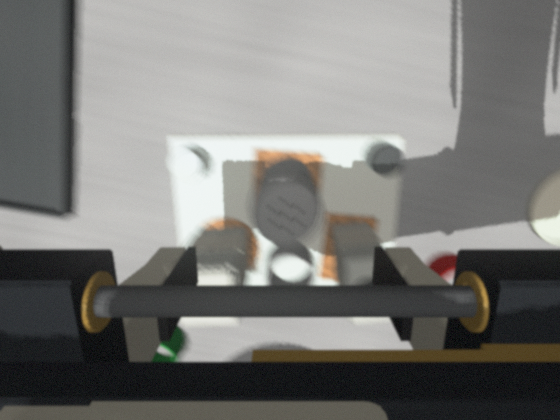

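The wrist view shows the shaker top at about (288,205), midway between the fingers (190 and 380), so the aim is good. Next I descend and grip.

{"fn": "servo_tool", "kwargs": {"series": [[[-2,-2.5,20,0],[0,0,30,0],[0,0,30,0],[0,0,30,0],[0,0,25,0],[0,0,16,0],[0,0,0,0],[0,0,0,0],[0,0,0,0],[0,0,0,0]]]}}

```text
t: 3.8
eef_pos: [0.5424, -0.0071, 0.0773]
ee_rot: [3.141, 0.003, -2.947]
force: [0.7, 0.6, 0.4]
width: 0.0877
gripper_force: 0.0
```

{"fn": "servo_tool", "kwargs": {"series": [[[0,0,0,0],[0,0,0,0],[0,0,0,0],[0,0,0,0],[0,0,0,0],[0,0,0,0],[0,0,0,0],[0,0,0,0],[0,0,-5,0],[0,0,-15,0]]], "claw": 1, "grip_force": 25}}

```text
t: 4.63
eef_pos: [0.5396, -0.0074, 0.0938]
ee_rot: [-3.142, -0.005, -2.947]
force: [0.3, -0.2, -1.3]
width: 0.0575
gripper_force: 25.0
```

Run:
```python
from h import *
go(.41,-.32,.15,-2.947)
```

```text
t 4.6 turn -0.000 then x 187.6 y -281.6 z -56.2 mm
```

{"fn": "servo_tool", "kwargs": {"series": [[[0,0,-25,0],[0,0,-25,0],[10,-15,0,0],[20,-30,0,0],[22,-33,0,0],[22,-33,0,0],[22,-33,0,0],[22,-33,0,0],[22,-33,0,0],[20,-30,0,0]]]}}

```text
t: 5.47
eef_pos: [0.4294, -0.275, 0.1458]
ee_rot: [3.141, -0.0, -2.947]
force: [0.7, -0.0, -1.6]
width: 0.0579
gripper_force: 25.0
```

{"fn": "servo_tool", "kwargs": {"series": [[[17,-26,0,0],[10.6,-15.6,0,0],[0,0,20,0],[0,0,25,0],[0,0,15,0],[0,0,10,0],[0,0,3,0],[0,0,0,0],[0,0,0,0],[0,0,0,0]]]}}

```text
t: 6.3
eef_pos: [0.4127, -0.3197, 0.0736]
ee_rot: [-3.141, 0.001, -2.946]
force: [-0.4, -0.6, -0.6]
width: 0.0576
gripper_force: 25.0
```

Run:
```python
from h import *
go(.41,-.32,.066,-2.947)
save("top","t2")
for o in ["shaker_c"]:
    for r in recognise("top",o)[:2]: print(o,np.round(r["position"],3),round(r["conf"],2))
```

```text
t 6.3 turn 0.001 then x 2.7 y 0.3 z 7.6 mm
```

{"fn": "servo_tool", "kwargs": {"series": [[[0,0,3,0],[0,0,3,0],[0,0,1.5,0],[0,0,0,0],[0,0,0,0],[0,0,0,0],[0,0,0,0],[0,0,0,0],[0,0,0,0],[0,0,0,0]]]}}

```text
t: 7.23
eef_pos: [0.412, -0.3195, 0.0656]
ee_rot: [-3.141, 0.0, -2.947]
force: [-0.2, 2.2, 7.2]
width: 0.0573
gripper_force: 25.0
```

{"fn": "servo_tool", "kwargs": {"series": [[[0,0,0,0],[0,0,0,0],[0,0,0,0],[0,0,0,0],[0,0,0,0],[0,0,-10,0],[0,0,-30,0],[0,0,-40,0],[0,0,-40,0],[0,0,-20,0]]], "claw": -1}}

```text
t: 8.07
eef_pos: [0.4133, -0.3206, 0.2109]
ee_rot: [-3.137, 0.005, -2.946]
force: [1.1, -0.6, -0.1]
width: 0.0875
gripper_force: 0.0
```

Run:
```python
from h import *
go(.629,-.058,.2,-2.912)
```

```text
t 8.1 turn -0.034 then x -269.8 y 206.7 z 10.9 mm
```

{"fn": "servo_tool", "kwargs": {"series": [[[0,0,0,-0.034],[-20,15.3,0,0],[-30,23,0,0],[-33,25.3,0,0],[-33,25.3,0,0],[-33,25.3,0,0],[-33,25.3,0,0],[-33,25.3,0,0],[-33,25.3,0,0],[-21.8,16.6,0,0]]]}}

```text
t: 8.9
eef_pos: [0.6297, -0.0541, 0.2058]
ee_rot: [-3.141, 0.001, -2.911]
force: [0.9, -0.7, -0.2]
width: 0.0879
gripper_force: 0.0
```

Run:
```python
from h import *
go(.629,-.058,.076,-2.912)
save("wrist","w2")
```

```text
t 8.9 turn 0.001 then x 1.5 y -3.6 z 129.8 mm
```

View pics/w2.png

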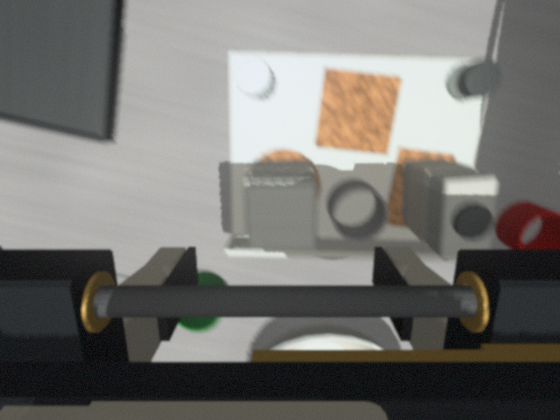

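The wrist view shows the tin lid at (245–315, 185–245), square to the fingers and centred near column 280. I grip it now.

{"fn": "servo_tool", "kwargs": {"series": [[[1,-1.5,20,0],[0,0,30,0],[0,0,30,0],[0,0,25,0],[0,0,16,0],[0,0,8,0],[0,0,0,0],[0,0,0,0],[0,0,0,0],[0,0,0,0]]]}}

```text
t: 9.78
eef_pos: [0.6281, -0.0586, 0.0778]
ee_rot: [-3.141, 0.003, -2.913]
force: [0.6, 0.2, 0.3]
width: 0.0875
gripper_force: 0.0
```

{"fn": "servo_tool", "kwargs": {"series": [[[0,0,0,0],[0,0,0,0],[0,0,0,0],[0,0,0,0],[0,0,0,0],[0,0,0,0],[0,0,0,0],[0,0,-10,0],[0,0,-25,0],[0,0,-35,0]]], "claw": 1}}

```text
t: 10.62
eef_pos: [0.6248, -0.0588, 0.144]
ee_rot: [3.141, -0.007, -2.913]
force: [1.0, 0.5, -1.8]
width: 0.0542
gripper_force: 24.9
```

Run:
```python
from h import *
go(.495,-.32,.15,-2.912)
```

```text
t 10.6 turn -0.001 then x 185.8 y -224.8 z -6.0 mm
```

{"fn": "servo_tool", "kwargs": {"series": [[[10,-12,0,0],[20,-24,0,0],[25,-30,0,0],[25,-30,0,0],[25,-30,0,0],[25,-30,0,0],[23,-28,0,0],[18,-22,0,0],[10,-13,0,0],[3.5,-5,0,0]]]}}

```text
t: 11.45
eef_pos: [0.4966, -0.3209, 0.1465]
ee_rot: [3.142, -0.0, -2.915]
force: [0.6, 0.2, -1.9]
width: 0.0535
gripper_force: 24.9
```

{"fn": "servo_tool", "kwargs": {"series": [[[0,0,15,0],[0,0,25,0],[0,0,20,0],[0,0,10,0],[0,0,3,0],[0,0,2,0],[0,0,0,0],[0,0,0,0],[0,0,0,0],[0,0,0,0]]]}}

```text
t: 12.28
eef_pos: [0.4988, -0.3188, 0.072]
ee_rot: [-3.141, 0.001, -2.913]
force: [-0.5, 0.4, -1.9]
width: 0.0538
gripper_force: 24.9
```

{"fn": "servo_tool", "kwargs": {"series": [[[3,0,2,0],[0,0,2,0],[0,0,1.5,0],[0,0,0,0],[0,0,0,0],[0,0,0,0],[0,0,0,0],[0,0,0,0],[0,0,0,0],[0,0,0,0]]]}}

```text
t: 13.12
eef_pos: [0.4952, -0.3197, 0.0659]
ee_rot: [-3.141, -0.0, -2.913]
force: [-3.9, -1.6, 5.0]
width: 0.0539
gripper_force: 25.0
```

{"fn": "servo_tool", "kwargs": {"series": [[[0,0,0,0],[0,0,0,0],[0,0,0,0],[0,0,0,0],[0,0,0,0],[0,0,-10,0],[0,0,-30,0],[0,0,-40,0],[0,0,-40,0],[0,0,-15,0]]], "claw": -1}}

```text
t: 13.95
eef_pos: [0.4975, -0.3207, 0.2076]
ee_rot: [-3.136, 0.006, -2.912]
force: [0.9, -0.5, 1.7]
width: 0.0878
gripper_force: 0.0
```

Run:
```python
from h import *
go(.6015,.080,.2,-2.85)
```

```text
t 13.9 turn -0.062 then x -214.8 y 353.8 z 7.6 mm
```

{"fn": "servo_tool", "kwargs": {"series": [[[0,0,0,-0.062],[-10,16,0,0],[-18,30,0,0],[-20,33,0,0],[-20,33,0,0],[-20,33,0,0],[-20,33,0,0],[-20,33,0,0],[-20,33,0,0],[-20,33,0,0]]]}}

```text
t: 14.78
eef_pos: [0.577, -0.0039, 0.2017]
ee_rot: [-3.142, 0.001, -2.851]
force: [0.9, -0.7, -0.3]
width: 0.0875
gripper_force: 0.0
```

{"fn": "servo_tool", "kwargs": {"series": [[[-20,33,0,0],[-18,29.6,0,0],[-8.8,14.2,0,0],[0,0,0,0],[0,0,0,0],[0,0,0,0],[0,0,0,0],[0,0,0,0],[0,0,0,0],[0,0,0,0]]]}}

```text
t: 15.62
eef_pos: [0.5996, 0.0804, 0.2008]
ee_rot: [3.142, 0.0, -2.852]
force: [0.2, 0.7, 0.7]
width: 0.0872
gripper_force: 0.0
```

Run:
```python
from h import *
go(.6015,.080,.073,-2.85)
save("top","t3"); save("wrist","w3")
m=max(trace("wrist","oblong_tin_c"),key=lambda r:r["conf"]); k=np.argwhere(m["mask"])[:,::-1]; print(m["conf"],k.min(0),k.max(0))
```

```text
t 15.6 turn -0.002 then x -1.7 y -0.9 z 127.8 mm
0.62 [257 155] [311 253]
```

View pics/w3.png

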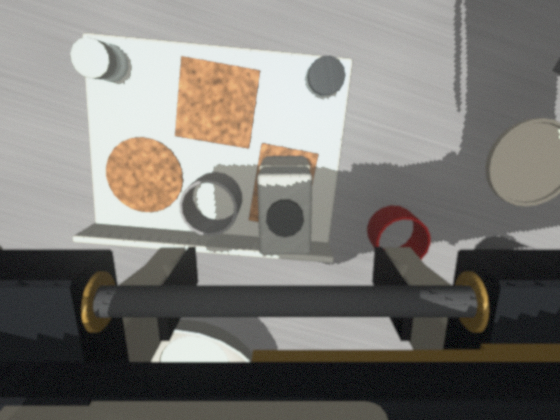

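The oblong tin is at (260–311, 170–253), centred on the fingers and parallel to the pads. The round and square mats are now free.

{"fn": "servo_tool", "kwargs": {"series": [[[-1.5,-1,20,0],[0,0,30,0],[0,0,30,0],[0,0,25,0],[0,0,15,0],[0,0,8,0],[0,0,0,0],[0,0,0,0],[0,0,0,0],[0,0,0,0]]]}}

```text
t: 16.6
eef_pos: [0.6023, 0.0809, 0.074]
ee_rot: [3.141, 0.002, -2.851]
force: [1.2, 0.3, -0.3]
width: 0.0876
gripper_force: 0.0
```

{"fn": "servo_tool", "kwargs": {"series": [[[0,0,0,0],[0,0,0,0],[0,0,0,0],[0,0,0,0],[0,0,0,0],[0,0,0,0],[0,0,0,0],[0,0,-10,0],[0,0,-25,0],[0,0,-35,0]]], "claw": 1}}

```text
t: 17.43
eef_pos: [0.5991, 0.0798, 0.1406]
ee_rot: [-3.141, -0.007, -2.851]
force: [0.7, 0.5, -3.3]
width: 0.0401
gripper_force: 25.0
```

Run:
```python
from h import *
go(.58,-.32,.15,-2.85)
```

```text
t 17.4 turn -0.001 then x 133.2 y -377.5 z -9.4 mm
```

{"fn": "servo_tool", "kwargs": {"series": [[[0,0,0,0.1],[0,0,0,0.1],[2.1,-15,0,0],[4.2,-30,0,0],[5.6,-40,0,0],[5.6,-40,0,0],[5.6,-40,0,0],[5.6,-40,0,0],[5.6,-40,0,0],[5.6,-40,0,0]]]}}

```text
t: 18.27
eef_pos: [0.5864, -0.209, 0.1427]
ee_rot: [3.141, -0.001, -3.049]
force: [0.9, -0.6, -2.2]
width: 0.04
gripper_force: 25.0
```

{"fn": "servo_tool", "kwargs": {"series": [[[5.6,-40,0,0],[5.6,-40,0,0],[3.4,-24,0,0],[1,-7.6,0,0],[0,0,15,0],[0,0,25,0],[0,0,18,0],[0,0,10,0],[0,0,4,0],[0,0,2,0]]]}}

```text
t: 19.1
eef_pos: [0.5808, -0.3191, 0.0703]
ee_rot: [3.141, -0.003, -3.049]
force: [-11.4, 7.9, 24.8]
width: 0.0397
gripper_force: 25.0
```

Run:
```python
from h import *
go(.58,-.32,.0635,-3.05)
```

```text
t 19.1 turn 0.001 then x 0.9 y -0.9 z 6.8 mm
```

The 25 N reading shows an unexpected contact, so I look before going on.

Run:
```python
from h import *
a=save("top","t4"); b=save("scene","s4"); print(telemetry.get_state()["eef_pos"],telemetry.get_state()["force"])
o=np.zeros((600,800,3),np.uint8)
o[:600,:400]=cv2.resize(a[185:345,370:477],(400,600),interpolation=2); o[:600,400:]=cv2.resize(b[190:370,100:220],(400,600),interpolation=2)
cv2.imwrite("pics/m4.png",o[:,:,::-1])
```

```text
[ 0.58163939 -0.31925342  0.07025353] [-2.52690766  0.75674787  3.51754078]
```

View pics/m4.png

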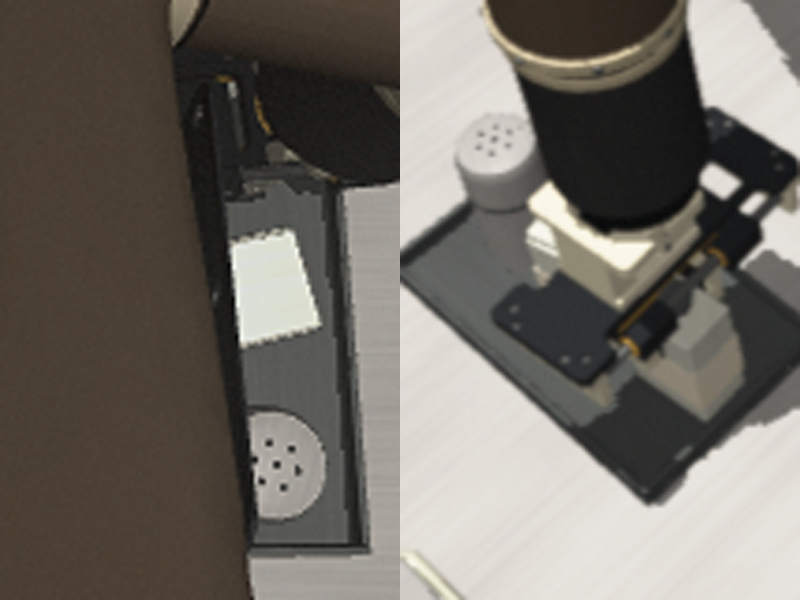

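{"fn": "servo_tool", "kwargs": {"series": [[[0,0,0.5,0],[0,0,0.5,0],[0,0,0.5,0],[0,0,0.5,0],[0,0,0,0],[0,0,0,0],[0,0,0,0],[0,0,0,0],[0,0,0,0],[0,0,0,0]]]}}

```text
t: 20.03
eef_pos: [0.5818, -0.3192, 0.0702]
ee_rot: [-3.141, 0.0, -3.049]
force: [-8.2, 6.0, 17.7]
width: 0.0398
gripper_force: 25.0
```

{"fn": "servo_tool", "kwargs": {"series": [[[0,0,-2,0],[0,0,0,0],[0,0,0,0],[0,0,0,0],[0,0,0,0],[0,0,-10,0],[0,0,-30,0],[0,0,-40,0],[0,0,-40,0],[0,0,-15,0]]], "claw": -1}}

```text
t: 20.87
eef_pos: [0.5842, -0.3208, 0.2109]
ee_rot: [-3.137, 0.007, -3.05]
force: [1.3, -0.8, 1.5]
width: 0.0871
gripper_force: 0.0
```

{"fn": "servo_tool", "kwargs": {"series": [[[-3,20,0,0],[-5,35,0,0],[-5,35,0,0],[-5,35,0,0],[-5,35,0,0],[-5,35,0,0],[-5,35,0,0],[-5,35,0,0],[-5,30,0,0],[-2,10,0,0]]]}}

```text
t: 21.7
eef_pos: [0.5996, -0.0081, 0.2044]
ee_rot: [3.141, 0.001, -3.048]
force: [0.7, -0.3, -0.1]
width: 0.0878
gripper_force: 0.0
```

Run:
```python
from h import *
a=save("top","t5")
b=save("scene","s5")
o=np.zeros((600,800,3),np.uint8)
o[:600,:400]=cv2.resize(a[185:345,370:477],(400,600),interpolation=2); o[:600,400:]=cv2.resize(b[190:370,100:220],(400,600),interpolation=2)
cv2.imwrite("pics/m5.png",o[:,:,::-1])
for n in("top","scene"):
  for q in ["oblong_tin_c","square_tin_c","shaker_c"]:
    for r in recognise(n,q)[:1]: print(n,q,np.round(r["position"],3),round(r["conf"],2))
go(.630,.018,.2,-2.947)
```

```text
top square_tin_c [ 0.578 -0.307  0.101] 0.6
top shaker_c [ 0.414 -0.304  0.12 ] 0.7
scene oblong_tin_c [ 0.598 -0.327  0.087] 0.96
scene square_tin_c [ 0.513 -0.331  0.1  ] 0.66
scene shaker_c [ 0.426 -0.33   0.106] 0.64
t 22.1 turn -0.105 then x -36.2 y 24.2 z 3.7 mm
```

View pics/m5.png

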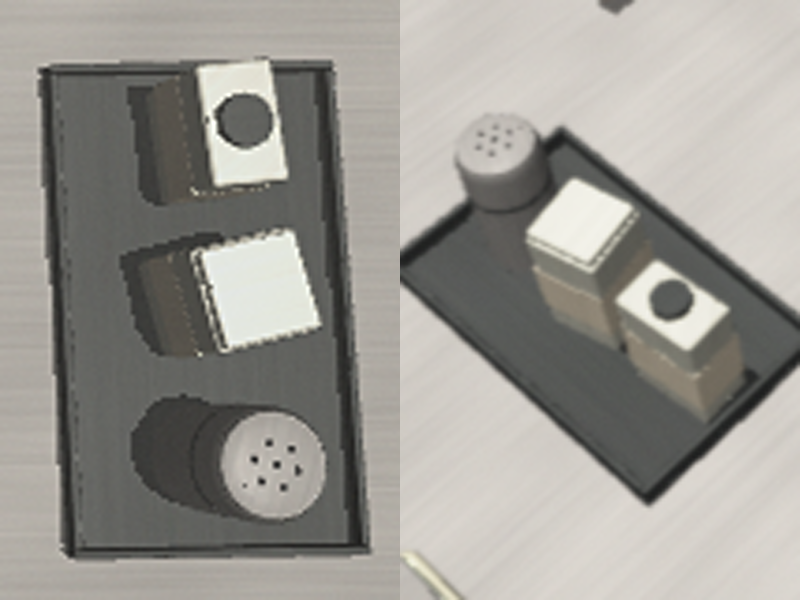

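All three stand upright in the tray. From here I check the oblong cap position and refine the cutter with one wrist picture while hovering nearby.

{"fn": "servo_tool", "kwargs": {"series": [[[0,0,0,-0.103],[-16,12,0,0],[-20,12,0,0],[0,0,20,0],[0,0,20,0],[0,0,10,0],[0,0,0,0],[0,0,0,0],[0,0,0,0],[0,0,0,0]]]}}

```text
t: 22.93
eef_pos: [0.6306, 0.0187, 0.155]
ee_rot: [-3.142, 0.002, -2.948]
force: [0.1, 0.9, 0.7]
width: 0.0875
gripper_force: 0.0
```

Run:
```python
from h import *
print("cap",px2w("top",[(435.3,217.3)],.111))
c=cal("wrist"); a=save("wrist","w6"); s=telemetry.get_state(); print(s["eef_pos"])
P=np.array([.630,.018,.054]); print("pred",w2px("wrist",P,c), "tcp", w2px("wrist",s["eef_pos"],c))
for m in trace("wrist","cutter_c")[:3]:
    k=np.argwhere(m["mask"])[:,::-1]; print(m["conf"],k.min(0),k.max(0),px2w("wrist",[k.mean(0)],.035,c))
cv2.circle(a,tuple(int(v) for v in w2px("wrist",P,c)[0]),3,(255,0,0),-1)
cv2.imwrite("pics/w6b.png",a[:,:,::-1])
go(.630,.018,.023,-2.947)
```

```text
cap [[ 0.5828576  -0.31744398  0.111     ]]
[0.63058709 0.01881589 0.15491496]
pred [[284.69550652 204.02835477]] tcp [[286.00277091 261.05918046]]
0.98 [454 187] [542 249] [[0.61368987 0.19936783 0.035     ]]
0.74 [248 167] [315 241] [[0.63941052 0.01686176 0.035     ]]
t 23.0 turn -0.001 then x 0.6 y -0.8 z 131.7 mm
```

View pics/w6b.png

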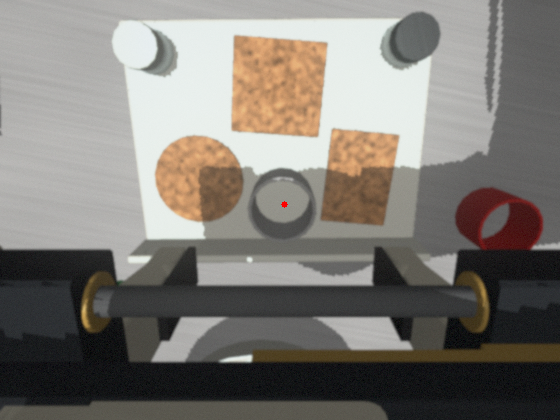

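The red dot marks my predicted cutter centre and sits inside the ring at (284,204). All three mats are clear in this view, so I measure them now by colour.

Run:
```python
from h import *
c=cal("wrist"); a=cv2.imread("pics/w6.png"); h=cv2.cvtColor(a,cv2.COLOR_BGR2HSV)
m=((h[:,:,0]<20)&(h[:,:,1]>90)).astype(np.uint8); m[250:]=0; m[:,440:]=0
m=cv2.morphologyEx(m,cv2.MORPH_CLOSE,np.ones((5,5)))
for k in cv2.findContours(m,0,1)[0]:
    if cv2.contourArea(k)<1500: continue
    w=(px2w("wrist",k[:,0,:],.015,c)[:,:2]*1e4).astype(np.float32)
    r=cv2.minAreaRect(w); M=cv2.moments(w); print("centroid",M["m10"]/M["m00"]/1e4,M["m01"]/M["m00"]/1e4,"rect",np.round(np.array(r[0])/1e4,4),np.round(np.array(r[1])/1e4,4),np.deg2rad(r[2]).round(3))
```

```text
centroid 0.6333737080084322 -0.05790147727942916 rect [ 0.6336 -0.0581] [0.0741 0.0744] 0.194
centroid 0.6054072724131982 0.07905367873512503 rect [0.6054 0.079 ] [0.0802 0.0561] 0.103
centroid 0.5450685719153823 -0.004544158964023065 rect [ 0.5451 -0.0045] [0.0721 0.0721] 0.122
```

{"fn": "servo_tool", "kwargs": {"series": [[[0.5,-1,20,0],[0,0,25,0],[0,0,25,0],[0,0,25,0],[0,0,20,0],[0,0,10,0],[0,0,6,0],[0,0,0,0],[0,0,0,0],[0,0,0,0]]]}}

```text
t: 23.87
eef_pos: [0.6307, 0.0181, 0.0241]
ee_rot: [3.142, 0.002, -2.948]
force: [0.3, 0.3, 0.9]
width: 0.0875
gripper_force: 0.0
```

{"fn": "servo_tool", "kwargs": {"series": [[[0,0,0,0],[0,0,0,0],[0,0,0,0],[0,0,0,0],[0,0,0,0],[0,0,0,0],[0,0,0,0],[0,0,-10,0],[0,0,-30,0],[0,0,-35,0]]], "claw": 1, "grip_force": 15}}

```text
t: 24.7
eef_pos: [0.6279, 0.0173, 0.0966]
ee_rot: [-3.141, -0.005, -2.948]
force: [0.7, 0.7, -1.0]
width: 0.0535
gripper_force: 14.8
```

Run:
```python
from h import *
go(.5076,.3162,.1,-2.947)
```

```text
t 24.7 turn -0.001 then x 60.2 y 316.5 z -3.4 mm
```

{"fn": "servo_tool", "kwargs": {"series": [[[3,15,0,0],[6,30,0,0],[7.5,39,0,0],[7.5,39,0,0],[7.5,39,0,0],[7.5,39,0,0],[7.5,39,0,0],[7,36,0,0],[4.7,25,0,0],[3,15.5,0,0]]]}}

```text
t: 25.53
eef_pos: [0.5076, 0.3194, 0.0984]
ee_rot: [3.141, 0.001, -2.945]
force: [1.3, -0.0, 0.6]
width: 0.0533
gripper_force: 14.8
```

{"fn": "servo_tool", "kwargs": {"series": [[[0,0,0,0],[0,0,15,0],[0,0,20,0],[0,0,15,0],[0,0,5,0],[0,0,0,0],[0,0,0,0],[0,0,0,0],[0,0,0,0],[0,0,0,0]]]}}

```text
t: 26.37
eef_pos: [0.5091, 0.3169, 0.0435]
ee_rot: [3.141, 0.001, -2.948]
force: [0.4, -0.4, 0.0]
width: 0.0533
gripper_force: 14.8
```

Run:
```python
from h import *
go(.5076,.3162,.016,-2.947)
c=cal("wrist"); save("wrist","w7")
for m in trace("wrist","dish")[:2]:
    k=np.argwhere(m["mask"])[:,::-1]; print(m["conf"],k.min(0),k.max(0),px2w("wrist",[(k.min(0)+k.max(0))/2],.009,c))
print(w2px("wrist",[.5076,.3162,.009],c))
```

```text
t 26.4 turn -0.001 then x 1.6 y -0.4 z 27.5 mm
0.59 [210 161] [360 285] [[0.50103404 0.31496534 0.009     ]]
[[284.90724903 233.6403978 ]]
```

View pics/w7.png

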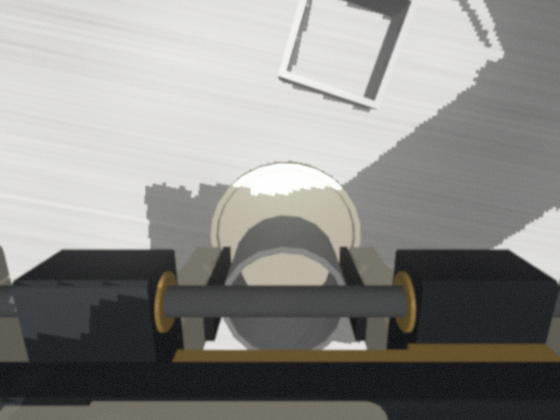

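The dish rim spans columns 210–360, and its widest row, about 233, matches the prediction. I lower the cutter and release.

{"fn": "servo_tool", "kwargs": {"series": [[[1.5,-0.5,8,0],[0,0,8,0],[0,0,5,0],[0,0,3,0],[0,0,2,0],[0,0,1.5,0],[0,0,0,0],[0,0,0,0],[0,0,0,0],[0,0,0,0]]]}}

```text
t: 27.3
eef_pos: [0.5074, 0.3159, 0.0152]
ee_rot: [3.141, 0.0, -2.948]
force: [-0.0, 0.2, -1.1]
width: 0.0532
gripper_force: 14.8
```

{"fn": "servo_tool", "kwargs": {"series": [[[0,0,0,0],[0,0,0,0],[0,0,0,0],[0,0,0,0],[0,0,0,0],[0,0,-10,0],[0,0,-30,0],[0,0,-40,0],[0,0,-40,0],[0,0,-40,0]]], "claw": -1}}

```text
t: 28.13
eef_pos: [0.507, 0.3154, 0.1776]
ee_rot: [-3.141, 0.0, -2.948]
force: [1.2, 1.1, -0.1]
width: 0.0875
gripper_force: 0.0
```

Run:
```python
from h import *
go(.41,-.32,.23,-2.947)
c=cal("wrist"); a=save("wrist","w8"); cv2.imwrite("pics/w8c.png",a[100:400,:,::-1])
```

```text
t 28.1 turn -0.001 then x 218.0 y -604.7 z -52.4 mm
```

View pics/w8c.png

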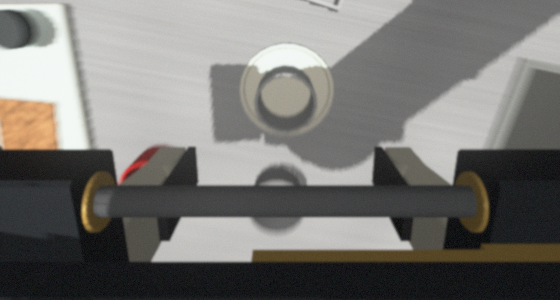

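The cutter stands flat and centred in the dish. Next I return the shaker.

{"fn": "servo_tool", "kwargs": {"series": [[[0,0,-20,0],[8,-22,-20,0],[13,-36,0,0],[13,-36,0,0],[13,-36,0,0],[13,-36,0,0],[13,-36,0,0],[13,-36,0,0],[13,-36,0,0],[13,-36,0,0]]]}}

```text
t: 29.02
eef_pos: [0.4563, -0.0116, 0.2161]
ee_rot: [3.141, 0.001, -2.947]
force: [0.9, 1.0, -0.5]
width: 0.0873
gripper_force: 0.0
```

{"fn": "servo_tool", "kwargs": {"series": [[[13,-36,0,0],[13,-36,0,0],[13,-36,0,0],[13,-36,0,0],[13,-36,0,0],[13,-36,0,0],[13,-36,0,0],[11,-30,0,0],[4,-12.7,0,0],[0,0,0,0]]]}}

```text
t: 29.85
eef_pos: [0.4089, -0.3222, 0.2154]
ee_rot: [-3.141, -0.0, -2.951]
force: [0.2, 0.7, 0.0]
width: 0.0873
gripper_force: 0.0
```

Run:
```python
from h import *
go(.412,-.3195,.0655,-2.947)
```

```text
t 29.9 turn -0.004 then x -3.5 y 2.0 z 149.9 mm
```

{"fn": "servo_tool", "kwargs": {"series": [[[-3,1,20,0],[0,0,30,0],[0,0,30,0],[0,0,30,0],[0,0,24,0],[0,0,15,0],[0,0,0,0],[0,0,0,0],[0,0,0,0],[0,0,0,0]]]}}

```text
t: 30.68
eef_pos: [0.4137, -0.3182, 0.0677]
ee_rot: [-3.14, 0.002, -2.947]
force: [0.6, 0.7, -0.5]
width: 0.0875
gripper_force: 0.0
```

{"fn": "servo_tool", "kwargs": {"series": [[[0,0,0,0],[0,0,0,0],[0,0,0,0],[0,0,0,0],[0,0,0,0],[0,0,0,0],[0,0,0,0],[0,0,-15,0],[0,0,-35,0],[0,0,-40,0]]], "claw": 1, "grip_force": 30}}

```text
t: 31.52
eef_pos: [0.4105, -0.3172, 0.1547]
ee_rot: [3.138, -0.005, -2.948]
force: [1.6, -0.3, -2.0]
width: 0.0577
gripper_force: 30.0
```

Run:
```python
from h import *
go(.632,-.058,.155,-2.947)
```

```text
t 31.5 turn -0.001 then x -267.4 y 211.4 z -0.3 mm
```

{"fn": "servo_tool", "kwargs": {"series": [[[0,20,0,0],[0,35,0,0],[0,40,0,0],[0,40,0,0],[-15,25,0,0],[-30,18,0,0],[-37,15,0,0],[-38,10,0,0],[-38,7.4,0,0],[-38,0,0,0]]]}}

```text
t: 32.35
eef_pos: [0.5655, -0.0719, 0.1558]
ee_rot: [3.141, -0.0, -2.946]
force: [-0.1, -0.2, -1.0]
width: 0.0578
gripper_force: 30.0
```

{"fn": "servo_tool", "kwargs": {"series": [[[-35,0,0,0],[-25,0,0,0],[-11.4,0,0,0],[0,0,15,0],[0,0,25,0],[0,0,20,0],[0,0,10,0],[0,0,2,0],[0,0,0,0],[0,0,0,0]]]}}

```text
t: 33.18
eef_pos: [0.6352, -0.06, 0.0851]
ee_rot: [-3.141, 0.001, -2.948]
force: [0.4, 0.6, -1.1]
width: 0.0573
gripper_force: 30.0
```

Run:
```python
from h import *
go(.632,-.058,.0765,-2.947)
```

```text
t 33.2 turn -0.001 then x 2.7 y 2.6 z 8.6 mm
```

{"fn": "servo_tool", "kwargs": {"series": [[[2.5,2.5,3,0],[0,0,2,0],[0,0,2,0],[0,0,1,0],[0,0,0.5,0],[0,0,0,0],[0,0,0,0],[0,0,0,0],[0,0,0,0],[0,0,0,0]]]}}

```text
t: 34.02
eef_pos: [0.6317, -0.058, 0.0762]
ee_rot: [-3.142, 0.001, -2.948]
force: [-0.8, 1.1, 5.3]
width: 0.0578
gripper_force: 30.0
```

{"fn": "servo_tool", "kwargs": {"series": [[[0,0,0,0],[0,0,0,0],[0,0,0,0],[0,0,0,0],[0,0,0,0],[0,0,-10,0],[0,0,-30,0],[0,0,-40,0],[0,0,-40,0],[0,0,-15,0]]], "claw": -1}}

```text
t: 34.85
eef_pos: [0.6339, -0.0583, 0.2179]
ee_rot: [-3.14, 0.008, -2.947]
force: [0.9, 0.0, 0.9]
width: 0.0876
gripper_force: 0.0
```

Run:
```python
from h import *
go(.495,-.3195,.21,-2.912)
```

```text
t 34.9 turn -0.035 then x 194.7 y -222.7 z 7.9 mm
```

{"fn": "servo_tool", "kwargs": {"series": [[[0,0,0,-0.035],[13,-15,0,0],[22,-25,0,0],[26,-30,0,0],[26,-30,0,0],[26,-30,0,0],[26,-30,0,0],[26,-30,0,0],[20,-22,0,0],[9.7,-10.7,0,0]]]}}

```text
t: 35.68
eef_pos: [0.4904, -0.3218, 0.2115]
ee_rot: [-3.141, 0.0, -2.915]
force: [0.2, -0.1, -1.0]
width: 0.0877
gripper_force: 0.0
```

Run:
```python
from h import *
go(.495,-.3195,.066,-2.912)
```

```text
t 35.7 turn -0.003 then x -5.0 y 1.2 z 145.5 mm
```

{"fn": "servo_tool", "kwargs": {"series": [[[-2.5,0,20,0],[0,0,30,0],[0,0,30,0],[0,0,30,0],[0,0,20,0],[0,0,14,0],[0,0,0,0],[0,0,0,0],[0,0,0,0],[0,0,0,0]]]}}

```text
t: 36.52
eef_pos: [0.4959, -0.3189, 0.0683]
ee_rot: [-3.14, 0.002, -2.913]
force: [0.3, 0.3, -0.8]
width: 0.0874
gripper_force: 0.0
```

{"fn": "servo_tool", "kwargs": {"series": [[[0,0,0,0],[0,0,0,0],[0,0,0,0],[0,0,0,0],[0,0,0,0],[0,0,0,0],[0,0,0,0],[0,0,-15,0],[0,0,-35,0],[0,0,-40,0]]], "claw": 1, "grip_force": 40}}

```text
t: 37.35
eef_pos: [0.4927, -0.3177, 0.1548]
ee_rot: [3.138, -0.005, -2.913]
force: [1.1, -1.0, -1.7]
width: 0.0538
gripper_force: 39.9
```

Run:
```python
from h import *
go(.544,-.0045,.155,-3.02)
```

```text
t 37.4 turn 0.107 then x -88.9 y 304.7 z -0.2 mm
```

{"fn": "servo_tool", "kwargs": {"series": [[[0,0,0,0.107],[-3,15,0,0],[-9,30,0,0],[-11,38,0,0],[-11,38,0,0],[-11,38,0,0],[-11,38,0,0],[-11,38,0,0],[-10,33,0,0],[-7.9,23,0,0]]]}}

```text
t: 38.18
eef_pos: [0.5436, -0.0165, 0.1564]
ee_rot: [3.141, -0.0, -3.018]
force: [0.4, 0.5, -2.6]
width: 0.0539
gripper_force: 39.9
```

{"fn": "servo_tool", "kwargs": {"series": [[[-4,13.7,0,0],[0,0,0,0],[0,0,15,0],[0,0,25,0],[0,0,20,0],[0,0,10,0],[0,0,0,0],[0,0,0,0],[0,0,0,0],[0,0,0,0]]]}}

```text
t: 39.02
eef_pos: [0.5469, -0.0053, 0.0878]
ee_rot: [3.141, 0.002, -3.02]
force: [0.9, 0.9, -2.9]
width: 0.0534
gripper_force: 39.9
```

Run:
```python
from h import *
go(.544,-.0045,.0765,-3.02)
```

```text
t 39.0 turn 0.000 then x 2.8 y 1.1 z 11.3 mm
```

{"fn": "servo_tool", "kwargs": {"series": [[[2.5,1,3,0],[0,0,3,0],[0,0,2,0],[0,0,2,0],[0,0,1,0],[0,0,0,0],[0,0,0,0],[0,0,0,0],[0,0,0,0],[0,0,0,0]]]}}

```text
t: 39.85
eef_pos: [0.5435, -0.0048, 0.0764]
ee_rot: [-3.141, 0.0, -3.019]
force: [-3.3, -0.1, 6.4]
width: 0.0537
gripper_force: 40.0
```

{"fn": "servo_tool", "kwargs": {"series": [[[0,0,0,0],[0,0,0,0],[0,0,0,0],[0,0,0,0],[0,0,0,0],[0,0,-10,0],[0,0,-30,0],[0,0,-40,0],[0,0,-40,0],[0,0,-15,0]]], "claw": -1}}

```text
t: 40.68
eef_pos: [0.5458, -0.0045, 0.2173]
ee_rot: [-3.141, 0.008, -3.019]
force: [1.1, 0.7, 1.2]
width: 0.0875
gripper_force: 0.0
```

Run:
```python
from h import *
go(.582,-.3185,.21,-3.05)
```

```text
t 40.7 turn 0.031 then x -7.4 y -316.0 z 7.3 mm
```

{"fn": "servo_tool", "kwargs": {"series": [[[0,0,0,0.031],[0,-20,0,0],[-1,-35,0,0],[-1,-40,0,0],[-1,-40,0,0],[-1,-40,0,0],[-1,-40,0,0],[-1,-40,0,0],[-1,-38,0,0],[-0.4,-23,0,0]]]}}

```text
t: 41.52
eef_pos: [0.5792, -0.3222, 0.211]
ee_rot: [-3.141, -0.0, -3.052]
force: [1.3, 1.4, -0.0]
width: 0.0877
gripper_force: 0.0
```

Run:
```python
from h import *
go(.582,-.3185,.062,-3.05)
```

```text
t 41.5 turn -0.002 then x -3.1 y 3.4 z 149.0 mm
```

{"fn": "servo_tool", "kwargs": {"series": [[[-1.5,1,20,0],[0,0,30,0],[0,0,30,0],[0,0,30,0],[0,0,24,0],[0,0,14,0],[0,0,0,0],[0,0,0,0],[0,0,0,0],[0,0,0,0]]]}}

```text
t: 42.35
eef_pos: [0.582, -0.3178, 0.0645]
ee_rot: [-3.14, 0.003, -3.05]
force: [0.3, 0.3, 0.5]
width: 0.0875
gripper_force: 0.0
```

{"fn": "servo_tool", "kwargs": {"series": [[[0,0,0,0],[0,0,0,0],[0,0,0,0],[0,0,0,0],[0,0,0,0],[0,0,0,0],[0,0,0,0],[0,0,-15,0],[0,0,-35,0],[0,0,-40,0]]], "claw": 1, "grip_force": 50}}

```text
t: 43.18
eef_pos: [0.5787, -0.3167, 0.1502]
ee_rot: [3.139, -0.006, -3.051]
force: [1.7, -1.3, -2.4]
width: 0.0396
gripper_force: 49.9
```

Run:
```python
from h import *
go(.604,.079,.21,-3.03)
```

```text
t 43.2 turn -0.021 then x -69.2 y 390.4 z -59.8 mm
```

{"fn": "servo_tool", "kwargs": {"series": [[[0,0,-30,-0.021],[0,0,-35,0],[-3,15,0,0],[-5,30,0,0],[-7,39,0,0],[-7,39,0,0],[-7,39,0,0],[-7,39,0,0],[-7,39,0,0],[-7,39,0,0]]]}}

```text
t: 44.02
eef_pos: [0.5987, -0.0326, 0.217]
ee_rot: [3.141, -0.001, -3.03]
force: [0.7, 0.3, -2.6]
width: 0.0396
gripper_force: 49.9
```

{"fn": "servo_tool", "kwargs": {"series": [[[-7,39,0,0],[-6,35,0,0],[-4,25,0,0],[-2,12.4,0,0],[0,0,0,0],[0,0,15,0],[0,0,30,0],[0,0,35,0],[0,0,15,0],[0,0,10,0]]]}}

```text
t: 44.85
eef_pos: [0.604, 0.0766, 0.1095]
ee_rot: [-3.141, -0.005, -3.031]
force: [0.9, -0.8, -2.2]
width: 0.0395
gripper_force: 49.9
```

Run:
```python
from h import *
go(.604,.079,.073,-3.03)
```

```text
t 44.9 turn -0.001 then x -0.3 y 2.4 z 36.5 mm
```

{"fn": "servo_tool", "kwargs": {"series": [[[0,2,10,0],[0,0,8,0],[0,0,5,0],[0,0,3,0],[0,0,0,0],[0,0,0,0],[0,0,0,0],[0,0,0,0],[0,0,0,0],[0,0,0,0]]]}}

```text
t: 45.68
eef_pos: [0.6058, 0.0802, 0.0869]
ee_rot: [3.141, 0.001, -3.03]
force: [-0.1, 0.1, -3.5]
width: 0.0396
gripper_force: 49.9
```

{"fn": "servo_tool", "kwargs": {"series": [[[0,0,2,0],[0,0,2,0],[0,0,1,0],[0,0,0,0],[0,0,0,0],[0,0,0,0],[0,0,0,0],[0,0,0,0],[0,0,0,0],[0,0,0,0]]]}}

```text
t: 46.52
eef_pos: [0.606, 0.0802, 0.0825]
ee_rot: [-3.142, 0.001, -3.029]
force: [-2.3, -0.1, 5.8]
width: 0.0397
gripper_force: 49.9
```

There is contact at 0.0825, higher than expected. I look before releasing.

Run:
```python
from h import *
print(telemetry.get_state()["force"])
b=save("scene","s9"); a=save("top","t9")
o=np.zeros((600,800,3),np.uint8)
o[:,:400]=cv2.resize(a[160:290,190:340],(400,600),interpolation=2); o[:,400:]=cv2.resize(b[140:290,230:360],(400,600),interpolation=2)
cv2.imwrite("pics/m9.png",o[:,:,::-1])
```

```text
[-2.33875354 -0.11090959  5.75040007]
```

View pics/m9.png

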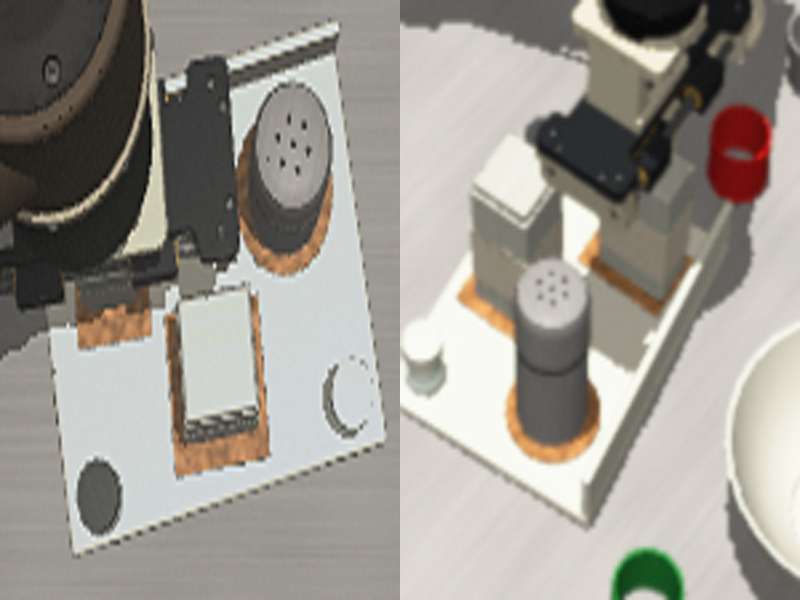

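The tin sits on its mat with clear space around it, so it had slid down in the grip. I release.

{"fn": "servo_tool", "kwargs": {"series": [[[0,0,0,0],[0,0,0,0],[0,0,0,0],[0,0,0,0],[0,0,0,0],[0,0,-10,0],[0,0,-30,0],[0,0,-40,0],[0,0,-40,0],[0,0,-15,0]]], "claw": -1}}

```text
t: 47.45
eef_pos: [0.608, 0.0804, 0.2237]
ee_rot: [3.141, 0.008, -3.029]
force: [1.2, -0.1, 1.9]
width: 0.0877
gripper_force: 0.0
```

{"fn": "servo_tool", "kwargs": {"series": [[[15,-15,0,0],[20,-30,0,0],[20,-35,0,0],[20,-35,0,0],[20,-35,0,0],[20,-35,0,0],[20,-35,0,0],[20,-35,0,0],[20,-35,0,0],[10,-20,0,0]]]}}

```text
t: 48.28
eef_pos: [0.4544, -0.2512, 0.2177]
ee_rot: [-3.141, 0.001, -3.031]
force: [0.3, 0.7, 0.1]
width: 0.0879
gripper_force: 0.0
```

Run:
```python
from h import *
b=save("scene","s10"); a=save("top","t10")
o=np.zeros((600,800,3),np.uint8)
o[:,:400]=cv2.resize(a[160:290,190:340],(400,600),interpolation=2); o[:,400:]=cv2.resize(b[140:290,230:360],(400,600),interpolation=2)
cv2.imwrite("pics/m10.png",o[:,:,::-1])
```

```text
(no output)
```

View pics/m10.png

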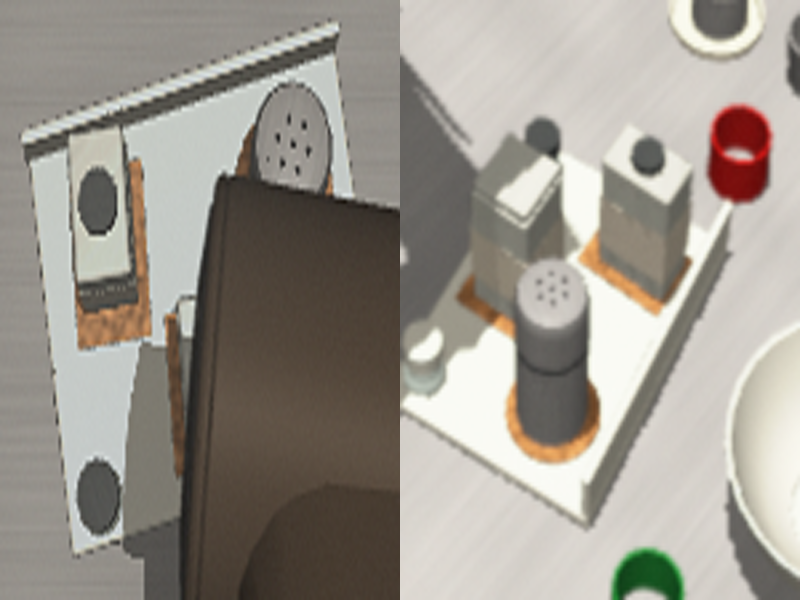

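Run:
```python
from h import *
f=lambda p,z: px2w("top",np.array(p)*[150/400,130/600]+[190,160]-.3,z)[:,:2].round(4)
print("obl",f([(98,200)],.121),"shaker",f([(292,142)],.133)); q=f([(180,300),(250,285),(258,405),(183,418)],.125); print("sq",q.mean(0))
print("mats obl corners",f([(78,348),(152,335),(140,160)],.015), "sq mat", f([(168,318),(257,293),(270,457),(177,478)],.015).mean(0))
```

```text
obl [[0.6104 0.0798]] shaker [[ 0.6317 -0.0575]]
sq [ 0.547175 -0.004875]
mats obl corners [[0.5608 0.1038]
 [0.5664 0.046 ]
 [0.6469 0.0557]] sq mat [ 0.543125 -0.005525]
```

All three containers are within about 7 mm of their mat centres and the gripper is open and clear, so I hand in.

```bash
python3 -c "
from h import *
print(ticket.job_done())"
```

```text
the job is handed in; nothing more can be done
None
```

The job is handed in: the cutter is flat in the white dish, and the shaker, square tin and oblong tin stand upright on their own mats, within about 7 mm of the mat centres by my last measurements. The arm is clear and the gripper open; the hand-in gave no verdict.

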